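# Slide a roll spindle home in the V-rail fixture

## Task

Set up the roll spindle for its length check: lift the spindle out of its cradle, lay it in the open part of the V-groove with its thin stepped nose pointing at the end stop, and let go of it there. Then take it again near its tail and slide it along the groove, under the cover, until the nose touches the end stop, and leave it lying there. Leave the card stack, caliper and sticker roll where they are.

Things in the scene. Friction and masses are not known exactly. Their poses are not given: they have to be found in the camera images.
- spindle: Loose plain steel rod, 140 mm long, about 0.12 kg. From the tail end it is 18 mm in diameter for 128 mm, then a thin nose 11 mm in diameter and 12 mm long. Origin on its axis at mid-length; its x axis runs along the rod towards the nose. It starts lying in the cradle. It may roll about its x axis.
- nose (a point): Centre of the spindle's flat nose end, 70 mm from the spindle's origin along its +x.
- tail (a point): Centre of the spindle's flat tail end, 70 mm from the spindle's origin along its -x.
- cradle: Grey plastic cradle fixed to the table, 164 x 62 x 46 mm high. Origin at the centre of its underside, x along the spindle towards the nose, z up. Pockets 21 mm wide hold the spindle's ends, walls 5 mm above it: grip it only in the middle, where a gap (x -32 to +32 mm) is open on both sides down to the 6 mm base. Spindle axis 32 mm above the table; it lifts straight up.
- v_rail: Metal fixture fixed to the table: base plate 244 x 64 x 10 mm with a slim rail with a 90-degree V-groove along its middle. Origin at the centre of its underside; +x along the groove to the stop, z up. Groove from x = -121 to +105 mm, 14 mm wide; the rail (17 mm) is narrower than the spindle, so fingers pass on both sides. A spindle in it has its axis at y = 0, 46 mm above the table.
- stop_face (a point): Point on the end stop's face that the nose must touch, on the groove's axis, 46 mm above the table (v_rail x = +106 mm). The stop is a dark block 40 mm wide, 14 mm thick, top 62 mm above the table. With the nose on it, the last 29 mm of the spindle's tail stay outside the cover.
- cover_mouth (a point): Centre of the cover's entrance, on the groove's axis (v_rail x = -5 mm, 46 mm above the table). The fixed grey cover bridges the groove from x = -5 to +91 mm: 38 mm wide, top 66 mm above the table, inside 28 mm wide and up to 61 mm. Before it the groove is open above; a spindle laid there with its nose just short of the cover overhangs the rail's end by about 30 mm and lies steady.
- card_stack: Loose stack of grey cards, 65 x 90 x 21 mm, origin at the centre of its underside. Leave alone.
- caliper: Loose digital caliper lying flat, 57 x 185 x 15 mm, origin at the centre of its underside. Leave alone.
- sticker_roll: Loose roll of stickers lying flat, 53 mm in diameter, 29 mm high, origin at the centre of its underside. Leave alone.

How it is judged:
On the way, in this order (a step that is already met when the one before it is completed fails the run):
1. the spindle lies in the open part of the V-groove, nose towards the stop and not yet home, let go (z of spindle in the frame of v_rail between 0.043 and 0.049 m and y of spindle in the frame of v_rail between -0.003 and 0.003 m and angle between the x axis of spindle and the x axis of v_rail, either way round below 0.04 rad and contact force between spindle and the fingers below 0.05 N and linear speed of spindle below 0.02 m/s and x of nose in the frame of v_rail between -0.08 and 0.095 m), for 0.2 s.
2. the spindle lies in the V-groove with its nose on the end stop (z of spindle in the frame of v_rail between 0.043 and 0.049 m and y of spindle in the frame of v_rail between -0.003 and 0.003 m and angle between the x axis of spindle and the x axis of v_rail, either way round below 0.04 rad and distance between nose and stop_face below 0.005 m and x of nose in the frame of v_rail above 0.1035 m), for 0.2 s.
At the end, for the whole second after the job is handed in: The spindle lies in the V-groove (axis within 3 mm of the groove's axis sideways and in height, within 0.04 rad of its direction), its nose end within 2.5 mm of the end stop, let go and at rest (all of step 2 and contact force between spindle and the fingers below 0.05 N and linear speed of spindle below 0.02 m/s); the robot touches nothing.
It fails at once if the card stack is moved by more than 20 mm (distance of card_stack from where it was at the start of the episode above 0.02 m).
It fails at once if the caliper is moved by more than 20 mm (distance of caliper from where it was at the start of the episode above 0.02 m).
It fails at once if the sticker roll is moved by more than 20 mm (distance of sticker_roll from where it was at the start of the episode above 0.02 m).
It also fails if it takes over 48 s, if anything falls off the work surface, if the arm or the gripper's body presses on something with over 40 N, if the wrist force passes 120 N, or if a joint passes its speed limit or range.

## Robot

A 7-joint arm with a two-finger parallel gripper is mounted at the origin on a cart in front of the work surface, level with it; the furniture and walls round the work are solid. World frame = base frame: x ahead of the robot, y to its left, z up, the work surface at z = 0. Lengths are in m, angles in rad, forces in N, time in s.
With the tool pointing down it reaches from about 0.425 to 0.925 m from the base axis. Payload 6.8 kg.
Tool frame: the origin (TCP) lies at the very end of the fingers, on their centre line; the grasp point (between the pads) lies 19 mm behind it; z points along the fingers, y is the line along which they close (so a half turn about z gives the same grasp; the last joint's range is limited). The gripper opens to 85 mm and grips with 20 to 120 N. Pads are 22 mm wide; open, the fingers measure 114 mm over their backs; the gripper's body (76 mm by 85 mm) begins 54 mm behind the grasp point. The pads swing forward as they close: fully open they stand 13 mm farther back than shut.
Start: joints at [1.21, 0.477, 0.022, 1.555, -0.011, 1.109, -0.083], TCP at [0.169, -0.654, 0.231] pointing down, gripper open.
Joint ranges: [-2.96, 2.96], [-0.34, 2.1], [-1.41, 1.46], [0.24, 2.44], [-1.37, 4.51], [0.17, 1.92], [-2.96, 2.96]. Speed limits (rad/s): [2.39, 2.39, 3.14, 3.14, 3.14, 3.14, 3.14].

## Interface

Orientations are given as a unit quaternion [w, x, y, z].
In Python, from station import bot gives the robot as it stands.
- The arm moves only by the tool jog_arm, never from a script. Its argument "motion" is a list of rows, each a list of 7 numbers: the turn, a rotation vector about the tool's x, y, z in rad, then the shift along the tool's x, y, z in mm, then the finger opening in mm, from 0 to 85.4. A call has 1 to 10 rows; each row is the pose to reach, as a shift and turn from the pose commanded when the call began, along the tool's axes at that moment; what a row does not reach only later rows make up. A row lasts 1/8 s, in which the tool goes at most 62.5 mm and 10.7 degrees, less where a joint would pass 70% of its speed; a pose out of reach is approached as far as the arm can. A call with a gripper value outside its range is refused whole. The fingers move at their own pace and stop on an object; "grip_force" is the grip in N (left out, the last holds). Time passes only in rows, so rows that repeat a pose let the fingers close. It gives the time, the measured TCP pose, the force, the opening and the grip force at its end, in the units of the state.
- bot.get_obs(): the state, without advancing time (a new reading comes with each control period).
- bot.read_camera(name): name is "side" or "top"; returns a dict with "pixels" (480x640x3 uint8, red, green, blue), "camera_matrix" (3x3 intrinsics, pixels), "T" (4x4, takes a point from camera to world coordinates). Camera axes: x right, y down, z forward; pixel columns grow to the right and rows downward; lengths in m; the calibration is good to about 2 mm. A picture is of the moment at which its call begins. There is no depth.
- bot.hand_in(): hands the job in; it is judged then, once.
Trained networks look in a picture, given as the dict that the camera call returned (one of the last four; its "shot" number tells which), for a name from the list of things; names that differ only in an ending like _2 or _b are one class to them, and where a whole thing is asked for, a point or a joint stands for the part that bears it (a point fixed in the world has none). Each returns a list of dicts, best first, with "score" (0 to 1); they miss things now and then, are a little off and sometimes report something else, mostly with a low value. They report only what shows in the picture. A call takes as long as a camera call.
- bot.spot_in(thing, picture): "xy" ([column, row] in pixels, amid what is visible of it).
- bot.tip_of(thing, picture): "xy" ([column, row] in pixels: a listed point, or the origin of a listed thing).
The state is a dict: "t": time; "q": joint angles; "joint_vel": joint speeds; "joint_torque": joint torques, N m; "eef_pos": TCP position; "tool_rot": TCP orientation; "contact_force": force on the tool from outside, world axes, zero at the start; "torque": the same for the moment, N m; "gripper_width": opening from 0.0 (shut) to 1.0 (fully open); "grasp_force": force on a finger pad.
Only numpy, scipy, OpenCV 4.12 (cv2) and the standard library are available. Lean on these libraries where they do the work, as an engineer would, in place of code of your own. Each camera call takes 0.05 s, during which the arm holds its last target. There are 200 camera calls.

## Working session

There is one attempt and no reset: what is moved stays moved. The work goes in short steps, Python scripts to look and compute and a tool call to move; the robot and the scene stay as the last step left them, time stands still between calls to the robot, and variables do not carry over. Pictures are saved under pics/ and viewed, at most 10 in all, crops included, and the job is handed in when it is done.

Besides the shell and the picture viewer there is one more tool, called after "Emit:" as name(argument=value, ...), one argument or row to a line, values as JSON. jog_arm: Moves the arm, as the interface text tells. Its arguments: {"type":"object","properties":{"motion":{"type":"array"},"grip_force":{"type":"number"}},"required":["motion"]}

```bash
mkdir -p pics; cat > h.py <<'E'
import numpy as np, cv2
from station import bot
def ray(p,xy):
    K=p["camera_matrix"];T=p["T"]
    d=T[:3,:3]@np.linalg.inv(K)@np.array([xy[0],xy[1],1.]);return T[:3,3],d/np.linalg.norm(d)
def onz(p,xy,z):
    o,d=ray(p,xy);return o+d*(z-o[2])/d[2]
def tri(a,b):
    (o,d),(p,e)=a,b
    s=np.linalg.lstsq(np.c_[d,-e],p-o,rcond=None)[0]
    return (o+d*s[0]+p+e*s[1])/2,np.linalg.norm(o+d*s[0]-p-e*s[1])
def save(p,n): cv2.imwrite(f"pics/{n}.png",p["pixels"][:,:,::-1])
E
python3 - <<'E'
from h import *
np.set_printoptions(precision=4,suppress=True)
P={n:bot.read_camera(n) for n in("top","side")}
for n in P: save(P[n],n+"0"); print(n,P[n]["T"],P[n]["camera_matrix"][0])
Z=dict(spindle=.032,nose=.032,tail=.032,cradle=0,v_rail=0,stop_face=.046,cover_mouth=.046,card_stack=0,caliper=0,sticker_roll=0)
for t,z in Z.items():
    R={}
    for n in P:
        r=bot.tip_of(t,P[n])[:2]
        for k in r: print(t,n,np.round(k["xy"],1),round(k["score"],2),onz(P[n],k["xy"],z))
        if r:R[n]=ray(P[n],r[0]["xy"])
    if len(R)==2: print("   tri",*tri(R["top"],R["side"]))
o=bot.get_obs();print(o["t"],o["eef_pos"],o["tool_rot"],o["q"],o["contact_force"])
E
```

```text
top [[ 0.0038 -0.9898  0.1421  0.4898]
 [-1.     -0.003   0.0056  0.016 ]
 [-0.0052 -0.1421 -0.9898  0.9034]
 [ 0.      0.      0.      1.    ]] [468.3585   0.     314.9832]
side [[-0.9502 -0.0959  0.2966  0.3122]
 [-0.3108  0.365  -0.8776  0.7967]
 [-0.0241 -0.9261 -0.3766  0.3995]
 [ 0.      0.      0.      1.    ]] [440.5328   0.     316.5274]
spindle top [258.6 322.6] 0.61 [0.4635 0.1239 0.032 ]
spindle side [359.7 283.7] 0.81 [0.4645 0.1128 0.032 ]
   tri [0.4629 0.123  0.0374] 0.0014831954671484955
nose top [219.8 315.8] 0.92 [0.4755 0.1955 0.032 ]
nose side [343.5 306. ] 0.78 [0.4723 0.1952 0.032 ]
   tri [0.474  0.1952 0.0318] 0.0031883121036793507
tail top [300.1 325.6] 0.84 [0.4584 0.0477 0.032 ]
tail side [370.  268.9] 0.9 [0.4591 0.0488 0.032 ]
tail side [344.1 304.7] 0.34 [0.4724 0.191  0.032 ]
   tri [0.4588 0.0478 0.0316] 0.000971350250962412
cradle top [265.3 324.3] 0.82 [0.4594 0.115  0.    ]
v_rail top [281.4 233.8] 0.72 [0.6337 0.0868 0.    ]
v_rail side [277.8 280.4] 0.96 [ 0.6367  0.0828 -0.    ]
   tri [0.634  0.0869 0.0023] 0.0015120004307692624
stop_face top [
[... 214 characters left out ...]
uth top [280.7 236.1] 0.35 [0.622  0.0844 0.046 ]
cover_mouth side [280.6 262. ] 0.86 [0.6241 0.0923 0.046 ]
   tri [0.636  0.0758 0.0378] 0.008704978546218446
card_stack top [203.1 180.8] 0.84 [0.7399 0.244  0.    ]
card_stack side [185.7 314.6] 0.71 [0.741  0.2449 0.    ]
   tri [ 0.7406  0.2444 -0.0004] 0.0013383122961392621
caliper side [211.9 275.6] 0.7 [0.7756 0.099  0.    ]
sticker_roll top [451.7 261.6] 0.59 [ 0.5802 -0.2433  0.    ]
sticker_roll side [346.6 225.8] 0.81 [ 0.5833 -0.2541  0.    ]
   tri [ 0.58   -0.242   0.0046] 0.0003889843687804531
1.1 [ 0.1688 -0.6536  0.2313] [0.    0.992 0.126 0.   ] [ 1.2099  0.477   0.0224  1.5554 -0.0115  1.1093 -0.0831] [0.2043 0.1571 0.081 ]
```

View pics/top0.png

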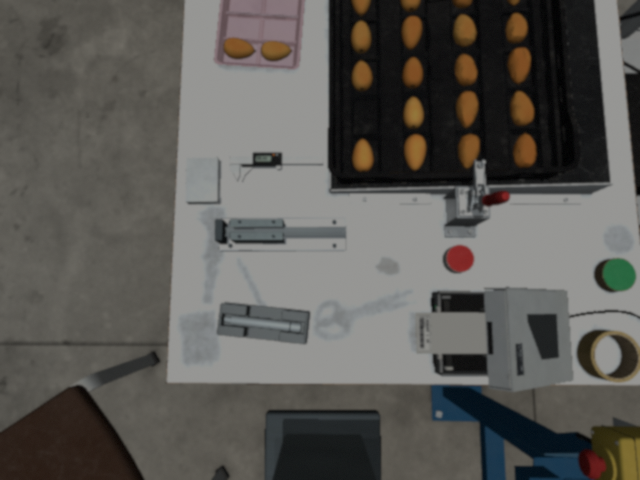

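View pics/side0.png

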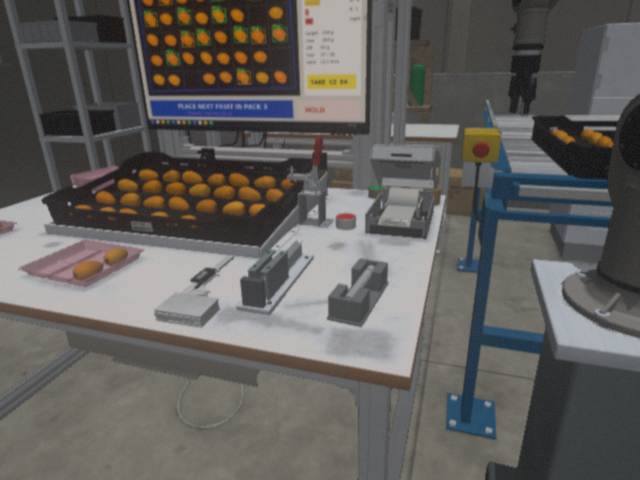

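The top view shows the cradle at about (263,323) and the rail along row ~232, with the stop at column ~220 and the open groove out to 346. The spindle's direction needs a closer look, so I'll zoom in.

```bash
python3 - <<'E'
import cv2,numpy as np
a=cv2.imread("pics/top0.png")[205:350,205:360];b=cv2.imread("pics/side0.png")[230:330,230:400]
f=lambda i,w,h:cv2.convertScaleAbs(cv2.resize(i,(w,h),interpolation=cv2.INTER_CUBIC),alpha=1.3)
cv2.imwrite("pics/zt.png",f(a,620,580));cv2.imwrite("pics/zs.png",f(b,765,450))
E
```

```text
(no output)
```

View pics/zt.png

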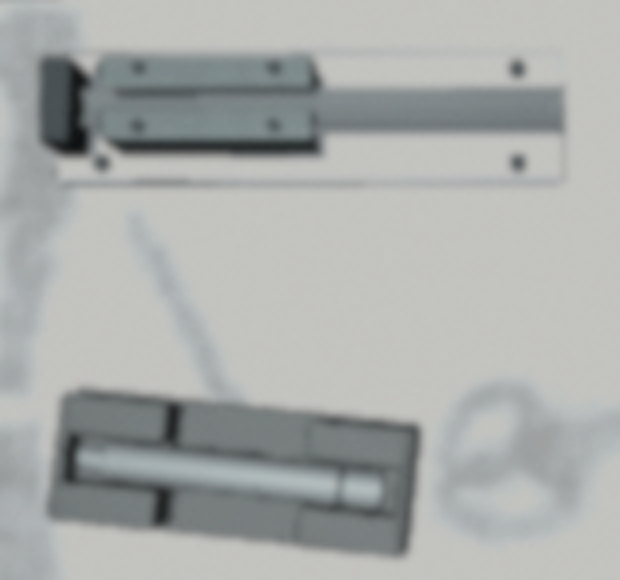

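View pics/zs.png

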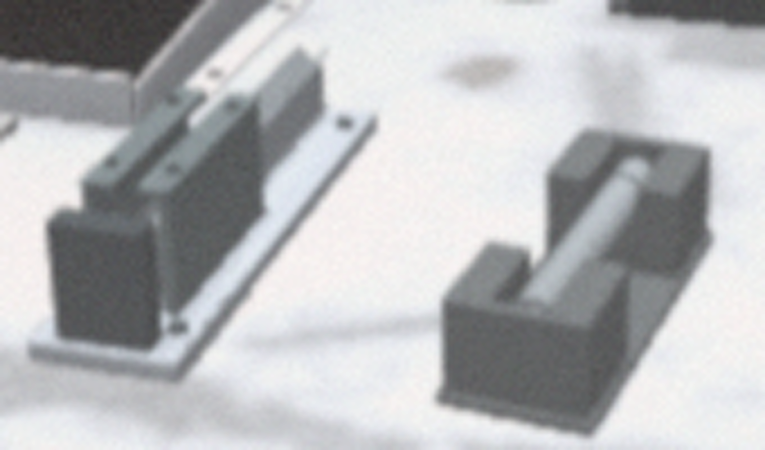

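The zoom is ambiguous: there is a visible step near the right end, but the network puts the nose on the left. I'll average a few frames and look at both ends.

```bash
cat >> h.py <<'E'
E
python3 - <<'E'
from h import *
out=[]
for n,(r,c,r2,c2) in dict(top=(302,212,345,312),side=(255,325,325,390)).items():
    ps=[bot.read_camera(n) for _ in range(6)]
    m=np.mean([p["pixels"] for p in ps],0)[r:r2,c:c2,::-1]
    m=np.clip((m-m.min())*1.2*255/(m.max()-m.min()),0,255).astype(np.uint8)
    cv2.imwrite(f"pics/z{n}2.png",cv2.resize(m,None,fx=8,fy=8,interpolation=cv2.INTER_LANCZOS4))
    for t in("nose","tail"): print(n,t,[(np.round(k["xy"],1),round(k["score"],2)) for k in bot.tip_of(t,ps[-1])])
E
```

```text
top nose [(array([223.8, 320.3]), 0.87)]
top tail [(array([301.7, 324.9]), 0.66)]
side nose [(array([345.9, 304.2]), 0.86)]
side tail [(array([368.5, 272.5]), 0.67)]
```

View pics/ztop2.png

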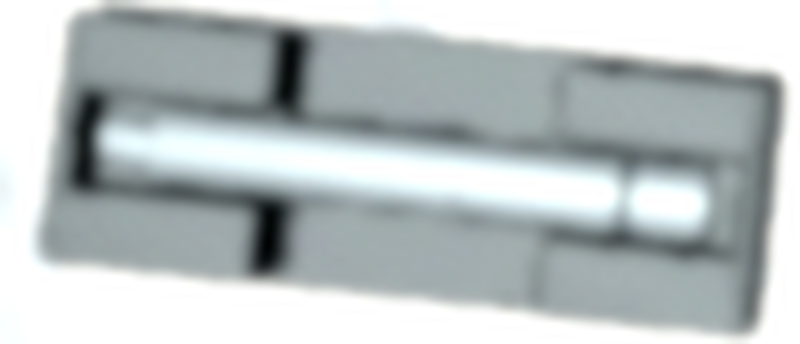

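View pics/zside2.png

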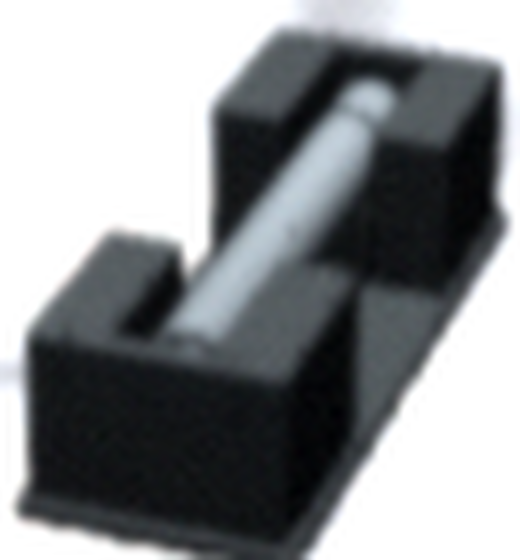

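The averaged crops settle it: the left end (zoom px 95–150) is the narrower nose, on the +y side facing the stop, and the right end only has a ring line. No reversal is needed, so next I'll compute the poses.

```bash
python3 - <<'E'
from h import *
np.set_printoptions(precision=4,suppress=True)
p=bot.read_camera("top"); s=bot.read_camera("side")
z2=lambda u,v:(212+u/8-.44,302+v/8-.44); z4=lambda u,v:(205+u/4-.4,205+v/4-.4)
n=onz(p,z2(95,145),.033);t=onz(p,z2(708,206),.034)
print("spindle",n,t,(n+t)/2,np.linalg.norm(n-t),np.degrees(np.arctan2(*(n-t)[1::-1])))
c=[onz(p,z2(*q),.046) for q in((78,12),(780,75),(755,330),(42,258))]
print("cradle",c,np.mean(c,0),[np.degrees(np.arctan2(*(c[a]-c[b])[1::-1])) for a,b in((0,1),(3,2))])
a=onz(p,z4(562,110),.0403);b=onz(p,z4(322,110),.0403)
print("rail",a,b,np.degrees(np.arctan2(*(b-a)[1::-1])))
pl=[onz(p,z4(*q),.010) for q in((562,52),(563,183),(58,183))]
print("plate",pl,np.degrees(np.arctan2(*(pl[2]-pl[1])[1::-1])))
st=[onz(p,z4(*q),.062) for q in((70,58),(70,143),(40,58),(40,148))];print("stop",st)
cv=[onz(p,z4(*q),.066) for q in((312,57),(317,140),(100,57),(103,140))];print("cover",cv)
for th in("v_rail","stop_face","cover_mouth","cradle","spindle"):
  for nm,q in(("top",p),("side",s)):
    r=bot.tip_of(th,q)[:1]
    if r: print(th,nm,round(r[0]["score"],2),onz(q,r[0]["xy"],dict(v_rail=0,cradle=0,spindle=.032).get(th,.046)))
print(bot.get_obs()["t"])
E
```

```text
spindle [0.4685 0.1884 0.033 ] [0.4554 0.0476 0.034 ] [0.462  0.118  0.0335] 0.14140375662571303 84.65415677036736
cradle [array([0.4986, 0.1906, 0.046 ]), array([0.4851, 0.0311, 0.046 ]), array([0.4285, 0.0364, 0.046 ]), array([0.4437, 0.197 , 0.046 ])] [0.464  0.1138 0.046 ] [np.float64(85.14597074161222), np.float64(84.58868628319063)]
rail [ 0.6308 -0.0352  0.0403] [0.6305 0.0768 0.0403] 90.16739425497418
plate [array([ 0.6643, -0.0372,  0.01  ]), array([ 0.6003, -0.0373,  0.01  ]), array([0.5995, 0.2055, 0.01  ])] 90.17915266908605
stop [array([0.6507, 0.1908, 0.062 ]), array([0.6114, 0.1896, 0.062 ]), array([0.6507, 0.2046, 0.062 ]), array([0.6091, 0.2032, 0.062 ])]
cover [array([0.6507, 0.0798, 0.066 ]), array([0.6126, 0.0771, 0.066 ]), array([0.6504, 0.1764, 0.066 ]), array([0.6123, 0.1739, 0.066 ])]
v_rail top 0.77 [0.6321 0.0903 0.    ]
v_rail side 0.62 [0.6281 0.0953 0.    ]
stop_face top 0.58 [0.6328 0.1855 0.046 ]
stop_face side 0.77 [0.6281 0.2009 0.046 ]
cover_mouth top 0.91 [0.6377 0.0765 0.046 ]
cover_mouth side 0.65 [0.6296 0.0891 0.046 ]
cradle top 0.95 [0.4652 0.1149 0.    ]
cradle side 0.7 [0.4646 0.1126 0.    ]
spindle top 0.87 [0.4579 0.1272 0.032 ]
spindle side 0.86 [0.4721 0.1121 0.032 ]
2.5
```

```bash
python3 - <<'E'
from h import *
np.set_printoptions(precision=3,suppress=True)
p=bot.read_camera("top"); s=bot.read_camera("side")
for nm,a,b in(("estop",(595,462),(480,150)),("printer lid",(530,292),(405,147)),("clamp knob",(497,198),(318,152))):
    print(nm,*tri(ray(p,a),ray(s,b)))
def proj(c,X):
    q=np.linalg.inv(c["T"])@np.r_[X,1];u=c["camera_matrix"]@q[:3];return u[:2]/u[2]
for X in((.169,-.654,.231),(.40,-.5,.3),(.53,-.15,.3)):print(proj(p,np.array(X)),proj(s,np.array(X)))
from scipy.spatial.transform import Rotation as R
o=bot.get_obs();q=o["tool_rot"];print(R.from_quat([*q[1:],q[0]]).as_matrix(),o["eef_pos"],o["t"])
E
```

```text
estop [ 0.272 -0.387  0.184] 0.0011767593501592066
printer lid [ 0.482 -0.306  0.199] 0.06618467157037673
clamp knob [ 0.661 -0.264  0.188] 0.0006514501311972623
[825.984 556.625] [517.738 118.469]
[732.777 382.98 ] [434.613  98.089]
[446.67  277.232] [358.911 111.407]
[[ 0.968  0.25   0.   ]
 [ 0.25  -0.968 -0.   ]
 [-0.     0.    -1.   ]] [ 0.169 -0.654  0.231] 2.6
```

Emit:
jog_arm(
  motion=[
    [0,0,0.05,20,-5,-60,60],
    [0,0,-0.1,75,-25,-95,60],
    [0,0,-0.25,130,-50,-100,60],
    [0,0,-0.4,187,-70,-100,60],
    [0,0,-0.5,245,-90,-100,60],
    [0,0,-0.6,287,-106,-100,60],
    [0,0,-0.7,318,-155,-100,60],
    [0,0,-0.8,348,-204,-100,60],
    [0,0,-0.9,378,-253,-100,60],
    [0,0,-1.0,407,-302,-100,60],
  ],
  grip_force=40,
)

```text
t: 3.85
eef_pos: [0.4878, -0.2575, 0.3316]
tool_rot: [0.0, 0.809, 0.588, 0.0]
contact_force: [-0.4, 0.0, 0.6]
gripper_width: 0.7
grasp_force: 0.0
```

Emit:
jog_arm(
  motion=[
    [0,0,-0.04,52,-21,0,60],
    [0,0,-0.08,105,-42,0,60],
    [0,0,-0.12,158,-63,10,60],
    [0,0,-0.16,208,-84,30,60],
    [0,0,-0.2,258,-104,60,60],
    [0,0,-0.227,305,-123,100,60],
    [0,0,-0.227,335,-135,150,60],
    [0,0,-0.227,351,-141,200,60],
    [0,0,-0.227,351,-141,230,60],
    [0,0,-0.227,351,-141,230,60],
  ],
  grip_force=20,
)

```text
t: 5.1
eef_pos: [0.4616, 0.1178, 0.0996]
tool_rot: [-0.001, 0.738, 0.674, -0.002]
contact_force: [-0.9, -0.5, 0.8]
gripper_width: 0.701
grasp_force: 0.0
```

```bash
python3 - <<'E'
from h import *
p=bot.read_camera("top"); s=bot.read_camera("side")
f=lambda p,r,c,r2,c2:cv2.resize(p["pixels"][r:r2,c:c2,::-1],(400,400),interpolation=cv2.INTER_CUBIC)
cv2.imwrite("pics/a1.png",np.hstack([f(p,270,205,370,305),f(s,220,305,330,415)]))
o=bot.get_obs();print(o["eef_pos"],o["tool_rot"],o["q"],o["contact_force"])
E
```

```text
[0.46380628 0.11818171 0.1021662 ] [2.07600848e-04 7.38655581e-01 6.74082898e-01 3.70208224e-04] [ 0.12613422  0.40079082 -0.60412908  2.09726607  0.33649142  0.73656044
 -0.78470068] [ 0.39660952 -0.57438335  0.61744152]
```

View pics/a1.png

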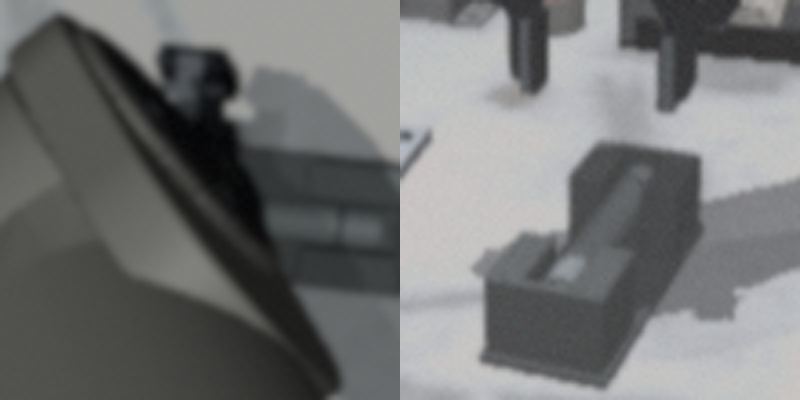

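The side view shows the open fingers (crop px 525,90 and 670,105) on either side of the cradle's gap, in line with it. I'll go down now.

Emit:
jog_arm(
  motion=[
    [0,0,0,0,0,40,60],
    [0,0,0,0,0,75,50],
    [0,0,0,0,0,86,40],
    [0,0,0,0,0,86,30],
    [0,0,0,0,0,86,10],
    [0,0,0,0,0,86,5],
    [0,0,0,0,0,86,5],
    [0,0,0,0,0,86,5],
  ],
  grip_force=20,
)

```text
t: 6.2
eef_pos: [0.4644, 0.1184, 0.0167]
tool_rot: [0.001, 0.739, 0.674, 0.001]
contact_force: [-1.0, -0.8, 6.8]
gripper_width: 0.204
grasp_force: 21.6
```

Emit:
jog_arm(
  motion=[
    [0,0,0,0,0,0,5],
    [0,0,0,0,0,-10,5],
    [0,0,0,0,0,-25,5],
    [0,0,0,0,0,-50,5],
    [0,0,0,0,0,-75,5],
    [0,0,0,0,0,-85,5],
    [0,0,0,0,0,-85,5],
  ],
  grip_force=40,
)

```text
t: 7.08
eef_pos: [0.4636, 0.118, 0.101]
tool_rot: [0.001, 0.739, 0.674, 0.001]
contact_force: [-0.2, -0.8, -0.7]
gripper_width: 0.194
grasp_force: 39.2
```

```bash
python3 - <<'E'
from h import *
np.set_printoptions(precision=4,suppress=True)
p=bot.read_camera("top"); s=bot.read_camera("side")
o=bot.get_obs();print(o["t"],o["eef_pos"],o["tool_rot"],o["contact_force"],o["gripper_width"])
R={}
for t in("nose","tail"):
  for nm,q in(("top",p),("side",s)):
    r=bot.tip_of(t,q)[:1]
    if r: R[t,nm]=ray(q,r[0]["xy"]);print(t,nm,r[0],onz(q,r[0]["xy"],o["eef_pos"][2]+.019))
  if (t,"top") in R and (t,"side") in R: print(tri(R[t,"top"],R[t,"side"]))
f=lambda p,r,c,r2,c2:cv2.resize(p["pixels"][r:r2,c:c2,::-1],(400,400),interpolation=cv2.INTER_CUBIC)
cv2.imwrite("pics/a2.png",np.hstack([f(p,270,205,370,305),f(s,220,305,330,415)]))
E
```

```text
7.175 [0.4628 0.1178 0.0998] [-0.0001  0.7386  0.6741 -0.0004] [-0.8229 -0.8165 -1.9783] 0.19498696119167058
nose side {'xy': [344.4, 259.1], 'score': 0.53} [0.469  0.2019 0.1188]
tail top {'xy': [298.3, 327.7], 'score': 0.74} [0.4581 0.0474 0.1188]
tail side {'xy': [371.9, 228.2], 'score': 0.7} [0.4554 0.0592 0.1188]
(array([0.4578, 0.0476, 0.1144]), np.float64(0.0002550581135150346))
```

View pics/a2.png

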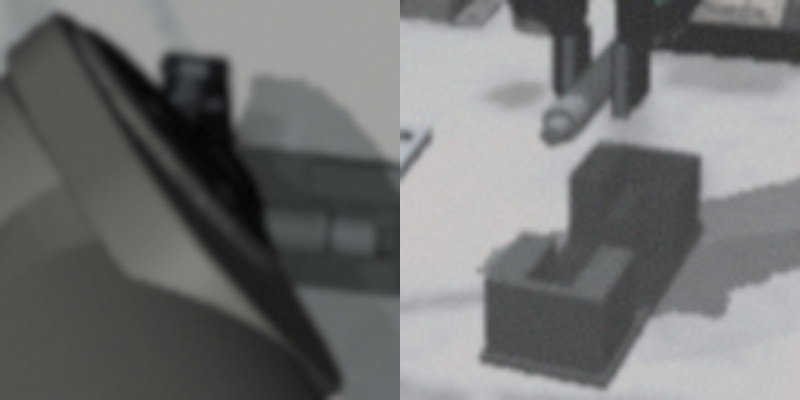

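The rod is out of the cradle and held level, with the thin nose (right crop px 560,120) pointing at +y. I'll carry it over the groove.

Emit:
jog_arm(
  motion=[
    [0,0,-0.02,-20,35,0,5],
    [0,0,-0.04,-45,77,0,5],
    [0,0,-0.06,-72,122,0,5],
    [0,0,-0.08,-95,162,0,5],
    [0,0,-0.094,-105,179,15,5],
    [0,0,-0.094,-105,179,40,5],
    [0,0,-0.094,-105,179,50,5],
    [0,0,-0.094,-105,179,50,5],
    [0,0,-0.094,-105,179,50,5],
  ],
)

```text
t: 8.5
eef_pos: [0.6323, -0.0022, 0.0511]
tool_rot: [0.0, 0.706, 0.708, 0.0]
contact_force: [0.6, 0.2, -1.7]
gripper_width: 0.192
grasp_force: 39.3
```

```bash
python3 - <<'E'
from h import *
np.set_printoptions(precision=4,suppress=True)
p=bot.read_camera("top"); s=bot.read_camera("side")
o=bot.get_obs();print(o["t"],o["eef_pos"],o["tool_rot"],o["contact_force"],o["gripper_width"])
R={}
for t in("nose","tail"):
  for nm,q in(("top",p),("side",s)):
    r=bot.tip_of(t,q)[:1]
    if r: R[t,nm]=ray(q,r[0]["xy"]);print(t,nm,r[0],onz(q,r[0]["xy"],o["eef_pos"][2]+.017))
f=lambda p,r,c,r2,c2:cv2.resize(p["pixels"][r:r2,c:c2,::-1],(400,400),interpolation=cv2.INTER_CUBIC)
cv2.imwrite("pics/a3.png",np.hstack([f(p,180,265,280,365),f(s,200,240,310,350)]))
E
```

```text
8.6 [ 0.6325 -0.0025  0.0514] [0.0006 0.706  0.7082 0.0006] [ 0.5883 -0.0946 -1.3883] 0.19600445943831504
nose top {'xy': [288.4, 227.4], 'score': 0.7} [0.6346 0.069  0.0684]
nose side {'xy': [279.0, 250.2], 'score': 0.65} [0.6278 0.088  0.0684]
tail side {'xy': [305.0, 224.4], 'score': 0.77} [ 0.6277 -0.0603  0.0684]
```

View pics/a3.png

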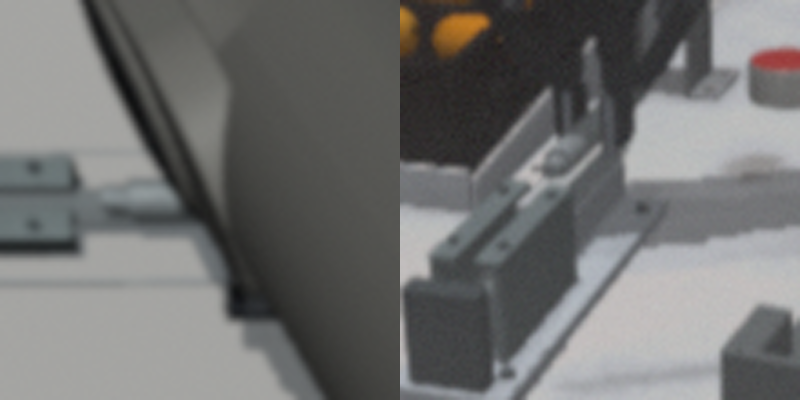

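The nose (left crop px 105,200) is in line with the groove between the cover's blocks (mid-row ~201), about 10 mm short of the mouth. I'll lower it.

Emit:
jog_arm(
  motion=[
    [0,0,0,0,0,10,5],
    [0,0,0,0,0,17,5],
    [0,0,0,0,0,20,5],
    [0,0,0,0,0,21,5],
    [0,0,0,0,0,22,5],
    [0,0,0,0,0,22,5],
  ],
  grip_force=20,
)

```text
t: 9.55
eef_pos: [0.6331, -0.0027, 0.0307]
tool_rot: [0.001, 0.706, 0.708, 0.0]
contact_force: [-3.1, -1.7, 19.6]
gripper_width: 0.194
grasp_force: 41.4
```

Emit:
jog_arm(
  motion=[
    [0,0,0,0,0,0,20],
    [0,0,0,0,0,0,26],
    [0,0,0,0,0,0,34],
    [0,0,0,0,0,0,40],
    [0,0,0,0,0,0,40],
    [0,0,0,0,0,0,40],
  ],
)

```text
t: 10.3
eef_pos: [0.6319, -0.0027, 0.0283]
tool_rot: [-0.0, 0.706, 0.708, -0.0]
contact_force: [0.2, 0.1, -0.1]
gripper_width: 0.469
grasp_force: 0.0
```

```bash
python3 - <<'E'
from h import *
s=bot.read_camera("side");p=bot.read_camera("top")
o=bot.get_obs();print(o["t"],o["eef_pos"],o["contact_force"],o["gripper_width"],o["grasp_force"])
for t in("nose","tail"):
  for nm,q in(("top",p),("side",s)):
    for r in bot.tip_of(t,q)[:1]: print(t,nm,r,onz(q,r["xy"],.046))
f=lambda p,r,c,r2,c2:cv2.resize(p["pixels"][r:r2,c:c2,::-1],(400,400),interpolation=cv2.INTER_CUBIC)
cv2.imwrite("pics/a4.png",np.hstack([f(p,180,265,280,365),f(s,200,240,310,350)]))
E
```

```text
10.4 [ 0.63191384 -0.00268612  0.02828658] [ 0.81610346 -0.44366877 -1.13716694] 0.47003622165247105 0.0
nose top {'xy': [290.0, 230.6], 'score': 0.45} [0.63241834 0.06732877 0.046     ]
nose side {'xy': [279.0, 254.2], 'score': 0.66} [0.64135051 0.05881292 0.046     ]
tail top {'xy': [224.5, 231.8], 'score': 0.42} [0.62980716 0.18894025 0.046     ]
tail side {'xy': [302.6, 233.7], 'score': 0.57} [ 0.63397616 -0.05967773  0.046     ]
```

Emit:
jog_arm(
  motion=[
    [0,0,0,-20,0,0,40],
    [0,0,0,-45,0,0,40],
    [0,0,0,-60,0,0,40],
    [0,0,0,-60,0,0,40],
    [0,0,0,-60,0,0,30],
    [0,0,0,-60,0,0,22],
    [0,0,0,-60,0,0,10],
    [0,0,0,-60,0,0,10],
    [0,0,0,-60,0,0,10],
  ],
  grip_force=20,
)

```text
t: 11.72
eef_pos: [0.6328, -0.0617, 0.0286]
tool_rot: [0.0, 0.706, 0.708, 0.001]
contact_force: [2.5, 2.0, 0.8]
gripper_width: 0.198
grasp_force: 19.8
```

```bash
python3 - <<'E'
from h import *
s=bot.read_camera("side");p=bot.read_camera("top")
o=bot.get_obs();print(o["t"],o["eef_pos"],o["tool_rot"],o["contact_force"],o["torque"],o["gripper_width"],o["grasp_force"])
for t in("nose","tail"):
  for nm,q in(("top",p),("side",s)):
    for r in bot.tip_of(t,q)[:1]: print(t,nm,r,onz(q,r["xy"],.046))
f=lambda p,r,c,r2,c2:cv2.resize(p["pixels"][r:r2,c:c2,::-1],(400,400),interpolation=cv2.INTER_CUBIC)
cv2.imwrite("pics/a5.png",np.hstack([f(p,180,265,280,365),f(s,200,240,310,350)]))
E
```

```text
11.825 [ 0.6326825  -0.06198829  0.02860734] [1.67905724e-04 7.05896216e-01 7.08314924e-01 6.88005037e-04] [2.73382601 2.17152676 0.87355199] [ 0.53200746 -0.56672457 -0.07482535] 0.20323571119225653 19.84959214925766
nose top {'xy': [289.3, 234.2], 'score': 0.92} [0.62565084 0.06855005 0.046     ]
nose side {'xy': [279.1, 256.9], 'score': 0.54} [0.63607365 0.0709602  0.046     ]
tail side {'xy': [302.4, 232.2], 'score': 0.55} [ 0.63757312 -0.06834637  0.046     ]
```

Emit:
jog_arm(
  motion=[
    [0,0,0,6,0,0,10],
    [0,0,0,18,0,0,10],
    [0,0,0,32,0,0,10],
    [0,0,0,46,0,0,10],
    [0,0,0,60,0,0,10],
    [0,0,0,74,0,0,10],
    [0,0,0,88,0,0,10],
    [0,0,0,100,0,0,10],
    [0,0,0,106,0,0,10],
    [0,0,0,108,0,0,10],
  ],
)

```text
t: 13.28
eef_pos: [0.6327, 0.0424, 0.0288]
tool_rot: [0.002, 0.706, 0.708, -0.001]
contact_force: [3.4, -5.5, 5.0]
gripper_width: 0.201
grasp_force: 19.9
```

```bash
python3 - <<'E'
from h import *
s=bot.read_camera("side");p=bot.read_camera("top")
o=bot.get_obs();print(o["t"],o["eef_pos"],o["tool_rot"],o["contact_force"],o["gripper_width"],o["grasp_force"])
for t in("nose","tail"):
  for nm,q in(("top",p),("side",s)):
    for r in bot.tip_of(t,q)[:1]: print(t,nm,r,onz(q,r["xy"],.046))
f=lambda p,r,c,r2,c2:cv2.resize(p["pixels"][r:r2,c:c2,::-1],(400,400),interpolation=cv2.INTER_CUBIC)
cv2.imwrite("pics/a6.png",np.hstack([f(p,180,210,280,310),f(s,200,240,310,350)]))
E
```

```text
13.375 [0.63267659 0.04246436 0.02873893] [ 0.00179378  0.70649387  0.70771628 -0.00093127] [ 2.77110199 -3.76720545  3.75933236] 0.20414245980620138 19.85812568476831
nose top {'xy': [235.7, 233.1], 'score': 0.72} [0.62742417 0.16806056 0.046     ]
nose side {'xy': [259.0, 279.7], 'score': 0.51} [0.63257209 0.17135403 0.046     ]
tail side {'xy': [288.0, 248.7], 'score': 0.53} [0.63420651 0.02809351 0.046     ]
```

Emit:
jog_arm(
  motion=[
    [0,0,0,4,0,0,10],
    [0,0,0,7,0,0,10],
    [0,0,0,9,0,0,10],
    [0,0,0,11,0,0,10],
    [0,0,0,12,0,0,10],
    [0,0,0,13,0,0,10],
  ],
)

```text
t: 14.32
eef_pos: [0.6326, 0.0543, 0.0287]
tool_rot: [0.002, 0.707, 0.707, -0.001]
contact_force: [4.0, -5.0, 5.0]
gripper_width: 0.202
grasp_force: 19.9
```

Emit:
jog_arm(
  motion=[
    [0,0,0,1,0,0,10],
    [0,0,0,2,0,0,10],
    [0,0,0,3,0,0,10],
    [0,0,0,4,0,0,10],
  ],
)

```text
t: 14.82
eef_pos: [0.6326, 0.0582, 0.0287]
tool_rot: [0.002, 0.707, 0.707, -0.001]
contact_force: [3.4, -6.8, 4.6]
gripper_width: 0.198
grasp_force: 19.9
```

Emit:
jog_arm(
  motion=[
    [0,0,0,1,0,0,10],
    [0,0,0,2,0,0,10],
    [0,0,0,3,0,0,10],
  ],
)

```text
t: 15.2
eef_pos: [0.6326, 0.0612, 0.0287]
tool_rot: [0.002, 0.707, 0.707, -0.001]
contact_force: [3.1, -6.8, 4.8]
gripper_width: 0.204
grasp_force: 19.9
```

```bash
python3 - <<'E'
from h import *
ss=[bot.read_camera("side") for _ in range(4)];ps=[bot.read_camera("top") for _ in range(4)]
for t in("nose","tail","stop_face"):
  for nm,q in(("top",ps[-1]),("side",ss[-1])):
    if nm=="side":continue
    for r in bot.tip_of(t,q)[:1]: print(t,nm,r,onz(q,r["xy"],.046))
def f(L,r,c,r2,c2):
    m=np.mean([p["pixels"] for p in L],0)[r:r2,c:c2,::-1]
    return cv2.convertScaleAbs(cv2.resize(m,(400,400),interpolation=cv2.INTER_CUBIC),alpha=1.6)
cv2.imwrite("pics/a7.png",np.hstack([f(ps,205,210,255,260),f(ss,225,235,295,305)]))
E
```

```text
nose top {'xy': [222.9, 232.3], 'score': 0.56} [0.62885823 0.19188392 0.046     ]
stop_face top {'xy': [225.8, 229.2], 'score': 0.83} [0.63470803 0.18667537 0.046     ]
```

View pics/a7.png

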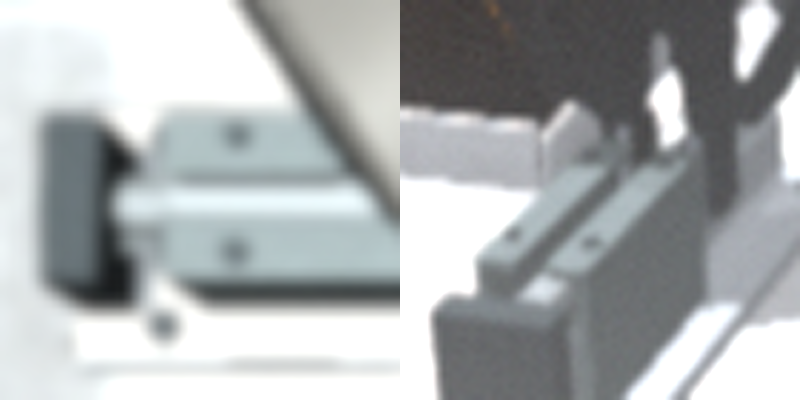

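The nose end (left crop px ~110,200) sits right at the stop's face, within about a millimetre. I'll push on in small steps until the force rises.

Emit:
jog_arm(
  motion=[
    [0,0,0,0.5,0,0,10],
    [0,0,0,1,0,0,10],
    [0,0,0,1.5,0,0,10],
  ],
)

```text
t: 16.12
eef_pos: [0.6327, 0.0627, 0.0287]
tool_rot: [0.002, 0.707, 0.707, -0.001]
contact_force: [3.1, -5.9, 5.4]
gripper_width: 0.204
grasp_force: 19.9
```

Emit:
jog_arm(
  motion=[
    [0,0,0,0.5,0,0,10],
    [0,0,0,1,0,0,10],
    [0,0,0,1.5,0,0,10],
  ],
)

```text
t: 16.5
eef_pos: [0.6326, 0.0634, 0.0286]
tool_rot: [0.002, 0.707, 0.707, -0.002]
contact_force: [2.6, -8.5, 6.3]
gripper_width: 0.203
grasp_force: 20.0
```

Emit:
jog_arm(
  motion=[
    [0,0,0,1,0,0,10],
    [0,0,0,2,0,0,10],
    [0,0,0,2,0,0,10],
  ],
)

```text
t: 16.88
eef_pos: [0.6326, 0.0634, 0.0286]
tool_rot: [0.003, 0.707, 0.707, -0.003]
contact_force: [3.7, -10.7, 7.4]
gripper_width: 0.2
grasp_force: 20.1
```

The TCP has stopped at y = 0.0634 with the force rising, so the nose is on the stop. I'll ease off the push and let go.

Emit:
jog_arm(
  motion=[
    [0,0,0,-2,0,0,10],
    [0,0,0,-4,0,0,10],
    [0,0,0,-5,0,0,10],
    [0,0,0,-5,0,0,10],
  ],
)

```text
t: 17.38
eef_pos: [0.6327, 0.0635, 0.0287]
tool_rot: [0.001, 0.706, 0.708, -0.0]
contact_force: [3.7, -3.7, 4.2]
gripper_width: 0.202
grasp_force: 19.8
```

Emit:
jog_arm(
  motion=[
    [0,0,0,0,0,0,21],
    [0,0,0,0,0,0,30],
    [0,0,0,0,0,0,40],
    [0,0,0,-2,0,0,40],
    [0,0,0,-4,0,0,40],
    [0,0,0,-4,0,-30,40],
    [0,0,0,-4,0,-80,40],
    [0,0,0,-40,0,-120,40],
    [0,0,0,-90,0,-140,40],
    [0,0,0,-140,0,-140,40],
  ],
)

```text
t: 18.62
eef_pos: [0.6333, -0.0761, 0.1708]
tool_rot: [0.002, 0.706, 0.708, 0.001]
contact_force: [-0.3, 0.9, -0.7]
gripper_width: 0.469
grasp_force: 0.0
```

Emit:
jog_arm(
  motion=[
    [0,0,0,-60,0,0,40],
    [0,0,0,-110,0,0,40],
    [0,0,0,-110,0,0,40],
    [0,0,0,-110,0,0,40],
  ],
)

```text
t: 19.12
eef_pos: [0.6323, -0.1841, 0.1682]
tool_rot: [-0.0, 0.706, 0.708, 0.0]
contact_force: [-0.9, 0.7, 0.3]
gripper_width: 0.471
grasp_force: 0.0
```

```bash
python3 - <<'E'
from h import *
ps=[bot.read_camera("top") for _ in range(4)];s=bot.read_camera("side");p=ps[-1]
o=bot.get_obs();print(o["t"],o["eef_pos"],o["contact_force"],o["gripper_width"])
for t in("nose","tail","stop_face","cover_mouth","spindle"):
  for nm,q in(("top",p),("side",s)):
    for r in bot.tip_of(t,q)[:1]: print(t,nm,r,onz(q,r["xy"],.046))
g=np.mean([q["pixels"] for q in ps],0).mean(2)
# brightness along groove axis
print("nose side",np.round(g[230:234,218:234].mean(0)));print("tail side",np.round(g[231:235,282:312].mean(0)))
def px(c,X):
    q=np.linalg.inv(c["T"])@np.r_[X,1];u=c["camera_matrix"]@q[:3];return u[:2]/u[2]
for y in(.190,.050,.055,.045):print(y,px(p,np.array([.6315,y,.052])))
E
```

```text
19.375 [ 0.63268998 -0.18309471  0.16845249] [-0.06258952 -0.21343934  0.96874287] 0.46788494657527724
nose top {'xy': [221.9, 231.3], 'score': 0.68} [0.63073361 0.19380241 0.046     ]
nose side {'xy': [255.0, 287.6], 'score': 0.38} [0.6266159  0.20012112 0.046     ]
tail top {'xy': [297.6, 228.2], 'score': 0.92} [0.63697641 0.05326231 0.046     ]
stop_face top {'xy': [225.0, 231.0], 'score': 0.63} [0.63131484 0.18805786 0.046     ]
stop_face side {'xy': [279.3, 280.6], 'score': 0.64} [0.59652323 0.16497322 0.046     ]
cover_mouth top {'xy': [283.3, 229.9], 'score': 0.69} [0.6336992  0.07978509 0.046     ]
cover_mouth side {'xy': [281.3, 257.6], 'score': 0.9} [0.63059011 0.07294079 0.046     ]
spindle top {'xy': [259.6, 230.1], 'score': 0.93} [0.63319525 0.12380132 0.046     ]
spindle side {'xy': [271.0, 268.1], 'score': 0.37} [0.63105004 0.12212715 0.046     ]
nose side [ 64.  65.  63.  56.  51.  67.  92. 108. 115. 115. 115. 113. 115. 119.
 121. 121.]
tail side [109. 111. 118. 121. 119. 111. 100. 103. 114. 120. 121. 121. 121. 120.
 120. 116. 107.  95.  94. 100. 104. 105. 105. 105. 104. 105. 105. 105.
 104. 104.]
0.19 [223.31582152 230.3661186 ]
0.05 [299.20671775 230.58364257]
0.055 [296.49393608 230.575867  ]
0.045 [301.91967681 230.59141865]
```

```bash
python3 -c "
from station import bot;print(bot.hand_in())"
```

```text
the job is handed in; nothing more can be done
None
```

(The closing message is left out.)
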